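# Demould key-hook plates onto a narrow rack bar

## Robot

A 7-joint arm with a two-finger parallel gripper is mounted at the origin on the work surface. World frame = base frame: x ahead of the robot, y to its left, z up, the work surface at z = 0. Lengths are in m, angles in rad, forces in N, time in s.
With the tool pointing down it reaches from about 0.4 to 0.875 m from the base axis. Payload 19.3 kg.
Tool frame: the origin (TCP) lies between the finger pads; the fingertips stand 17 mm ahead of it and the grasp point (between the pads) lies 2 mm behind it; z points along the fingers, y is the line along which they close (so a half turn about z gives the same grasp; the last joint's range is limited). The gripper opens to 85 mm and grips with 20 to 120 N. Pads are 22 mm wide; open, the fingers measure 114 mm over their backs; the gripper's body (76 mm by 85 mm) begins 54 mm behind the grasp point. The pads swing forward as they close: fully open they stand 13 mm farther back than shut.
Start: joints at [1.186, 0.521, -0.036, 1.599, 0.021, 1.021, -0.113], TCP at [0.193, -0.594, 0.248] pointing down, gripper open.
Joint ranges: [-2.91, 2.91], [-0.3, 2.13], [-1.5, 1.42], [0.17, 2.43], [-1.26, 4.41], [0.16, 1.93], [-2.52, 2.52]. Speed limits (rad/s): [1.89, 1.89, 2.39, 2.39, 3.01, 3.01, 3.01].

## Interface

Orientations are given as [roll, pitch, yaw] about the fixed x, y, z axes, in that order (R = Rz(yaw) Ry(pitch) Rx(roll)).
In Python, from workcell import bot gives the robot as it stands.
- The arm moves only by the shell command python3 -m inch 'ROWS' [FORCE]. ROWS is JSON, a list of rows, each a list of 7 numbers: the shift along the tool's x, y, z in units of 200 mm (1.0 is 200 mm), then the turn, a rotation vector about the tool's x, y, z in units of 90 degrees (1.0 is 90 degrees), then the opening, from 0 (shut) to 1 (fully open). In form: [[x, y, z, rx, ry, rz, grip], ...]. A call has 1 to 20 rows; each row is the pose to reach, as a shift and turn from the pose commanded when the call began, along the tool's axes at that moment; what a row does not reach only later rows make up. A row lasts 1/8 s, in which the tool goes at most 62.5 mm and 10.7 degrees, less where a joint would pass 70% of its speed; a pose out of reach is approached as far as the arm can. A call with a number of a shift or a turn outside -1 to 1 is refused whole. A call with a gripper value outside its range is refused whole. The fingers move at their own pace and stop on an object; FORCE is the grip in N (left out, the last holds). Time passes only in rows, so rows that repeat a pose let the fingers close. It gives the time, the measured TCP pose, the force, the opening and the grip force at its end, in the units of the state.
- bot.observe(): the state, without advancing time (a new reading comes with each control period).
- bot.grab_frame(name): name is "scene" or "top" or "wrist"; returns a dict with "img" (420x560x3 uint8, red, green, blue), "z_map" (420x560 float32, m along the optical axis (not along the pixel's ray), 0 where there is no reading), "vfov" (degrees; the focal length in pixels is half the picture's height over the tangent of half this angle, whatever the lens; pixels are square), "cx", "cy" (the principal point, pixels), "rvec" (rotation vector, rad) and "tvec" (3), from world to camera coordinates, as OpenCV has them. Camera axes: x right, y down, z forward; pixel columns grow to the right and rows downward; lengths in m; the calibration is good to about 2 mm. A picture is of the moment at which its call begins.
- bot.job_done(): hands the job in; it is judged then, once.
The state is a dict: "clock": time; "qpos": joint angles; "qd": joint speeds; "joint_efforts": joint torques, N m; "position": TCP position; "tool_rot": TCP orientation; "force": force on the tool from outside, world axes, zero at the start; "moment": the same for the moment, N m; "grip_width": finger opening in m; "finger_force": force on a finger pad.
Only numpy, scipy, OpenCV 4.12 (cv2) and the standard library are available. Lean on these libraries where they do the work, as an engineer would, in place of code of your own. Each camera call takes 0.05 s, during which the arm holds its last target. There are 200 camera calls.

## Task

The cast key-hook plates have set in their mould: lift the wooden hold-down bar off the mould and lay it flat on the bench top, then take every plate out of its cavity and balance each one squarely across the narrow top bar of the steel bottle rack, right way up with its middle over the bar and both ends free in the air. When all the plates are on the rack, lay the hold-down bar back on the mould's two end blocks, lengthwise along the mould and centred as it was, let go, and leave the shoe horn, glass knob and doorstop alone.

Things in the scene. Friction and masses are not known exactly. Their poses are not given: they have to be found in the camera images.
- mould: fixed grey mould tray with plywood end blocks, 276 (x) x 171 (y) mm, left or right of the robot with the rack on the other hand. Origin: centre of underside. Five cavities 38 (x) x 135 (y) mm at x = -88, -44, 0, 44, 88 mm; their floor 8 mm, tray top 16 mm above the bench. End blocks 28 mm thick centred at x = -124, 124 mm, tops 52 mm above the bench.
- mould_seat (a point): point midway between the mould's end blocks at the height of their tops (52 mm above the bench), axes as the mould: the place of the hold-down bar's underside centre
- bar: loose wooden hold-down bar 320 (x) x 36 (y) x 18 (z) mm, 140 g. Origin: centre of its underside, z up. It starts lying over the plates on the mould's two end blocks, roughly centred, and can be gripped across its 36 mm at the middle.
- rack: fixed steel bottle-rack segment: narrow flat top bar 300 (x) x 26 (y) x 8 mm, its top 90 mm above the bench, on a leg at each end (x = -142, 142 mm) with 130 mm feet along y; wire cradles hang under the bar. Origin: on the bench under the bar's middle.
- rack_top (a point): middle of the upper face of the rack's top bar, axes as the rack: x along the bar, y across it, z up
- plate1: cast brass-tone key-hook plate, 3 to 5 alike (None if absent): 34 (x) x 130 (y) x 6 mm, about 120 g, balances at its middle. Origin: centre of underside, z up. Square boss 26 x 26 mm in the middle, up to 38 mm above the underside (grip it, fingers closing along y); a 7 mm pin 61 mm from the middle at each end, 25 mm high. Starts in a mould cavity, axes along the mould's.
- plate2: cast brass-tone key-hook plate, 3 to 5 alike (None if absent): 34 (x) x 130 (y) x 6 mm, about 120 g, balances at its middle. Origin: centre of underside, z up. Square boss 26 x 26 mm in the middle, up to 38 mm above the underside (grip it, fingers closing along y); a 7 mm pin 61 mm from the middle at each end, 25 mm high. Starts in a mould cavity, axes along the mould's.
- plate3: cast brass-tone key-hook plate, 3 to 5 alike (None if absent): 34 (x) x 130 (y) x 6 mm, about 120 g, balances at its middle. Origin: centre of underside, z up. Square boss 26 x 26 mm in the middle, up to 38 mm above the underside (grip it, fingers closing along y); a 7 mm pin 61 mm from the middle at each end, 25 mm high. Starts in a mould cavity, axes along the mould's.
- plate4: cast brass-tone key-hook plate, 3 to 5 alike (None if absent): 34 (x) x 130 (y) x 6 mm, about 120 g, balances at its middle. Origin: centre of underside, z up. Square boss 26 x 26 mm in the middle, up to 38 mm above the underside (grip it, fingers closing along y); a 7 mm pin 61 mm from the middle at each end, 25 mm high. Starts in a mould cavity, axes along the mould's.
- plate5: cast brass-tone key-hook plate, 3 to 5 alike (None if absent): 34 (x) x 130 (y) x 6 mm, about 120 g, balances at its middle. Origin: centre of underside, z up. Square boss 26 x 26 mm in the middle, up to 38 mm above the underside (grip it, fingers closing along y); a 7 mm pin 61 mm from the middle at each end, 25 mm high. Starts in a mould cavity, axes along the mould's.
- shoe_horn: bystander: white plastic shoe horn 195 mm long (x), 46 mm wide, lying on the bench far out to the left (+y). Leave alone.
- glass_knob: bystander: glass door knob 60 mm across and 64 mm high, standing on its rose far out to the right (-y). Leave alone.
- doorstop: bystander: green silicone doorstop wedge 120 x 42 x 30 mm, lying beyond the work, straight ahead. Leave alone.
Mind the look-alikes: they are no part of the job. What is shaped like the plate1 but pink or purple is not meant.

How it is judged:
By the outcome, as a careful person would: the job done as asked, in the order asked, and still so for the second after the job is handed in, with the robot touching nothing.
Of plate1, plate2, plate3, plate4, plate5 only 3 to 5 are there at a start; the rules pass over those that are not, and their reading is None.
At some moment in a run one of bar may be knocked a few centimetres aside while the robot is not near it.
Once in a run the grip may slacken for a moment while it holds something.
It also fails if it takes over 210 s, if anything falls off the work surface, if the arm or the gripper's body presses on something with over 40 N, if the wrist force passes 120 N, or if a joint passes its speed limit or range.

## Working session

There is one attempt and no reset: what is moved stays moved. The work goes in short steps, Python scripts to look and compute and a shell command to move; the robot and the scene stay as the last step left them, time stands still between calls to the robot, and variables do not carry over. Pictures are saved under pics/ and viewed, at most 16 in all, crops included, and the job is handed in when it is done.

```bash
mkdir -p pics; ls; cat > h.py <<'E'
import numpy as np, cv2, pickle
from workcell import bot
def grab(n):
    f=bot.grab_frame(n); f['R']=cv2.Rodrigues(np.array(f['rvec'],float))[0]; f['t']=np.array(f['tvec'],float).ravel()
    f['f']=f['img'].shape[0]/2/np.tan(np.radians(f['vfov'])/2); return f
def save(f,n): cv2.imwrite('pics/'+n,cv2.cvtColor(f['img'],cv2.COLOR_RGB2BGR)); pickle.dump(f,open('pics/'+n+'.pkl','wb'))
def load(n): return pickle.load(open('pics/'+n+'.pkl','rb'))
def ray(f,u,v,z):
    d=f['R'].T@np.array([(u-f['cx'])/f['f'],(v-f['cy'])/f['f'],1]); c=-f['R'].T@f['t']
    return c+d*(z-c[2])/d[2]
def cloud(f):
    v,u=np.mgrid[:f['img'].shape[0],:f['img'].shape[1]]; z=f['z_map']
    p=np.stack([(u-f['cx'])/f['f']*z,(v-f['cy'])/f['f']*z,z],-1)-f['t']
    p=p@f['R']; p[z==0]=np.nan; return p
E
python3 - <<'E'
from h import *
for n in('scene','top'):
    f=grab(n); save(f,n+'0.png'); print(n,f['f'],f['cx'],f['cy'],-f['R'].T@f['t'])
s=bot.observe(); print(s)
E
```

```text
pics
scene 415.10513452138747 279.6878201238279 213.92969978272106 [1.25893405 0.59627613 0.92767005]
top 543.4314738822403 282.28046441951665 214.4511732112358 [0.21732306 0.00507398 1.5438537 ]
{'clock': 0.1, 'qpos': array([ 1.18583715,  0.52193556, -0.03632575,  1.59992574,  0.02119857,
        1.02108394, -0.11279589]), 'qd': array([-1.18174544e-05, -1.49101670e-03,  1.24232191e-03, -1.73172817e-03,
       -1.27055949e-03, -1.97493549e-04, -9.98632057e-04]), 'joint_efforts': array([ 2.29127138e-03, -9.28495002e+01,  1.98335543e+00, -3.70538628e+01,
        1.80308829e-02,  5.33400045e-03,  4.57232716e-06]), 'position': array([ 0.19337932, -0.59405006,  0.24780408]), 'tool_rot': array([-3.14062719e+00,  6.59512210e-05,  3.14749678e-01]), 'force': array([0.27686455, 0.57898069, 0.08395406]), 'moment': array([ 0.05437342, -0.02320209,  0.0072412 ]), 'finger_force': 0.0, 'grip_width': 0.08542023555587552}
```

View pics/top0.png

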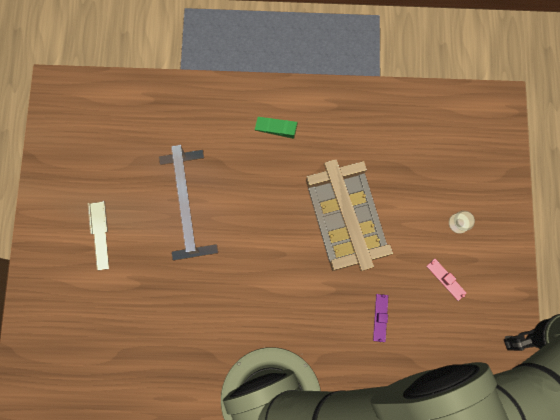

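View pics/scene0.png

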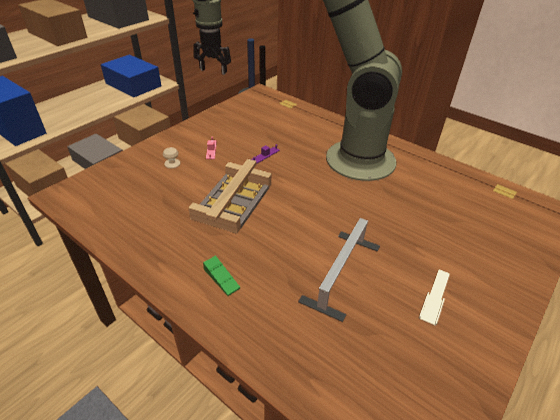

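The top view shows the rack on the left (about 183,200). The mould is on the right (about 348,217) with the bar across it, and there are 3 brass plates at rows 203, 233 and 246. The purple (380,318) and pink (447,280) plates outside the mould are look-alikes. I'll measure next.

```bash
cat >> h.py <<'E'
def rect(m,f,z):
    """min-area rect of masked pixels, cast on plane z -> centre, size, yaw of the long axis"""
    n,l,s,_=cv2.connectedComponentsWithStats(m.astype(np.uint8)); k=1+np.argmax(s[1:,4]); v,u=np.where(l==k)
    p=np.array([ray(f,a,b,z)[:2] for a,b in zip(u,v)],np.float32)
    c,wh,a=cv2.minAreaRect(p*1000); 
    if wh[0]<wh[1]: a+=90
    a=(a+90)%180-90
    return np.array(c)/1000,sorted(wh),a,len(u)
def box(f,u0,u1,v0,v1):
    m=np.zeros(f['img'].shape[:2],bool); m[v0:v1,u0:u1]=1; return m
E
python3 - <<'E'
from h import *
f=load('top0.png'); P=cloud(f); Z=P[...,2]; hsv=cv2.cvtColor(f['img'],cv2.COLOR_RGB2HSV)
r=box(f,290,410,150,280)
print('bench z',np.nanmedian(Z[300:340,150:200]))
for u,v in((350,212),(315,180),(350,168),(380,252),(345,265),(178,150),(183,200),(188,240)): print((u,v),P[v,u].round(4),hsv[v,u])
print('bar',rect(r&(abs(Z-.070)<.007),f,.070))
q=box(f,150,225,135,270)
print('rack',rect(q&(abs(Z-.09)<.012),f,.09))
for n,lo,hi in(('blocks',.042,.0615),('tray',.01,.022)):
    m=r&(Z>lo)&(Z<hi); v,u=np.where(m); p=P[m][:,:2]; print(n,m.sum(), cv2.minAreaRect((p*1000).astype(np.float32)))
for v,u in((203,335),(203,328),(245,370),(233,360),(246,343)): print(u,v,P[v,u].round(4),hsv[v,u])
s=240
c=f['img'][150:280,285:415]; cv2.imwrite('pics/crop0.png',cv2.cvtColor(cv2.resize(c,None,fx=4.5,fy=4.5,interpolation=cv2.INTER_CUBIC),cv2.COLOR_RGB2BGR))
E
```

```text
bench z 6.160693407531265e-05
(350, 212) [ 0.5094 -0.2039  0.0624] [ 18  84 186]
(315, 180) [ 0.5999 -0.1055  0.0551] [ 18  84 192]
(350, 168) [ 0.6397 -0.2052  0.0499] [ 18  85 197]
(380, 252) [ 0.401  -0.2886  0.0543] [ 18  84 197]
(345, 265) [ 0.3624 -0.1921  0.0527] [ 18  85 201]
(178, 150) [0.6653 0.2795 0.0869] [ 90   6 174]
(183, 200) [0.5225 0.2559 0.0934] [140   5 169]
(188, 240) [0.4141 0.2367 0.0875] [132   8 170]
bar (array([ 0.50331305, -0.19769971]), [38.09022521972656, 319.3800964355469], 19.2813720703125, 1441)
rack (array([0.53090228, 0.25650687]), [26.6536922454834, 300.1812744140625], 11.175786018371582, 1050)
blocks 1026 ((506.2550964355469, -202.2491912841797), (311.87841796875, 172.01303100585938), 17.23699378967285)
tray 2378 ((530.1600952148438, -203.85723876953125), (318.9817810058594, 378.973388671875), 84.10884857177734)
335 203 [ 0.545  -0.1678  0.0094] [ 22 128 184]
328 203 [ 0.5435 -0.1472  0.0137] [ 21 126 182]
370 245 [ 0.4256 -0.2688  0.0105] [ 22 130 187]
360 233 [ 0.4504 -0.2311  0.067 ] [ 18  84 195]
343 246 [ 0.4201 -0.1913  0.0133] [ 21 127 183]
```

View pics/crop0.png

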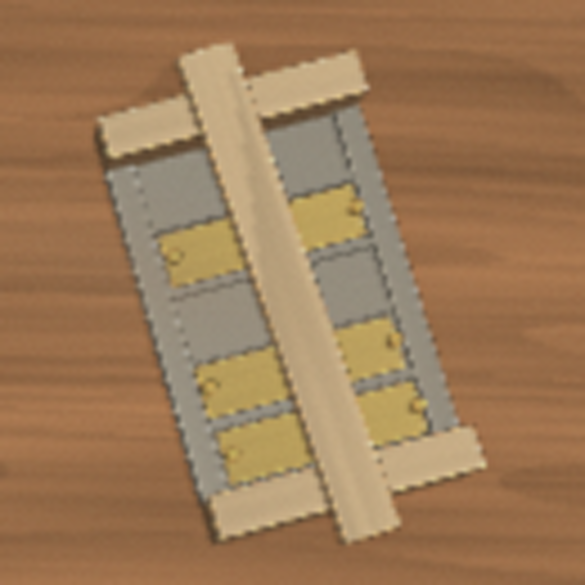

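Crop: the three brass plates sit in the second, fourth and fifth cavities, counting from the far end. The bar lies skewed over the mould, its middle near (348,213). Both the purple and pink plates are outside the mould and won't be touched. Now I'll work out the move to the bar.

```bash
cat >> h.py <<'E'
from scipy.spatial.transform import Rotation as Ro
def go(x,y,z,yawdeg=None):
    """print shift in row units (tool axes now) and rz to reach a world pose"""
    s=bot.observe(); T=Ro.from_euler('xyz',s['tool_rot']); d=T.inv().apply(np.array([x,y,z])-s['position'])/.2
    yaw=np.degrees(s['tool_rot'][2]); rz=0 if yawdeg is None else -((yawdeg-yaw+90)%180-90)/90
    print('pos',s['position'].round(4),'rot',np.degrees(s['tool_rot']).round(2),'t',s['clock'],'-> shift',d.round(4),'rz',round(rz,4),'q7',s['qpos'][6].round(2),'w',round(s['grip_width'],4),'F',s['finger_force'],s['force'].round(1))
E
python3 - <<'E'
from h import *
go(.503,-.198,.12,19.3)
f=load('top0.png')
c=[ray(f,285+a/4.5,150+b/4.5,.052)[:2] for a,b in((98,120),(357,52),(487,465),(215,538))]
for p in c: print(p.round(4))
c=np.array(c); print(c.mean(0), [np.linalg.norm(c[i]-c[i-1]).round(3) for i in range(4)], np.degrees(np.arctan2(*(c[0]+c[1]-c[2]-c[3])[::-1])))
E
```

```text
pos [ 0.1934 -0.5941  0.2478] rot [-179.94    0.     18.03] t 0.1 -> shift [ 2.0851 -1.4031  0.6402] rz -0.0141 q7 -0.11 w 0.0854 F 0.0 [0.3 0.6 0.1]
[ 0.6097 -0.0822]
[ 0.6594 -0.2458]
[ 0.3986 -0.3258]
[ 0.349  -0.1587]
[ 0.50417933 -0.20311554] [np.float64(0.272), np.float64(0.171), np.float64(0.273), np.float64(0.174)] 16.695192875335007
```

```bash
python3 -m inch '[[0.25,-0.17,0,0,0,0,1],[0.5,-0.34,0,0,0,0,1],[0.75,-0.5,0,0,0,0,1],[1,-0.7,0,0,0,0,1]]' 40; python3 -m inch '[[0.25,-0.17,0,0,0,0,1],[0.5,-0.34,0,0,0,0,1],[0.75,-0.5,0,0,0,0,1],[1,-0.7,0,0,0,0,1],[1,-0.7,0,0,0,0,1],[1,-0.7,0,0,0,0,1],[1,-0.7,0,0,0,0,1]]'
python3 - <<'E'
from h import *
go(.503,-.198,.061,19.3)
f=grab('wrist'); save(f,'w1.png')
E
```

```text
clock: 0.6
position: [0.3405, -0.3989, 0.2481]
tool_rot: [-3.141, -0.0, 0.315]
force: [1.3, 0.1, 0.0]
grip_width: 0.0852
finger_force: 0.0
clock: 1.48
position: [0.4856, -0.2066, 0.2482]
tool_rot: [3.141, 0.0, 0.313]
force: [0.2, -0.4, -0.3]
grip_width: 0.0855
finger_force: 0.0
pos [ 0.4856 -0.2066  0.2482] rot [1.7999e+02 3.0000e-02 1.7930e+01] t 1.475 -> shift [ 0.0963 -0.0145  0.936 ] rz -0.0152 q7 -1.05 w 0.0855 F 0.0 [ 0.2 -0.4 -0.3]
```

View pics/w1.png

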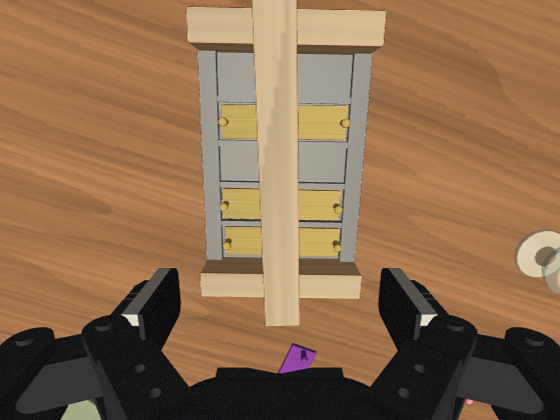

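The wrist view shows the bar from (274,0) to (282,325), the blocks at rows 10-48 and 265-297, and the three plates at rows 122, 205 and 242. I'll cross-check the bar and mould from this view.

```bash
python3 - <<'E'
from h import *
f=load('w1.png')
b=[ray(f,u,v,.07)[:2] for u,v in((252,0),(296,0),(299,324),(266,325))]
a=np.array(b);d=(a[0]+a[1]-a[2]-a[3])/2; print('bar axis',np.degrees(np.arctan2(d[1],d[0])),'w',np.linalg.norm(a[0]-a[1]),np.linalg.norm(a[2]-a[3]))
u=d/np.linalg.norm(d); print('bar centre by near end',(a[2]+a[3])/2+u*.16)
c=np.array([ray(f,u,v,.052)[:2] for u,v in((187,9),(385,11),(360,298),(201,297))])
print(c.round(4)); print('mould',c.mean(0),[np.linalg.norm(c[i]-c[i-1]).round(4) for i in range(4)],np.degrees(np.arctan2(*(c[0]+c[1]-c[2]-c[3])[::-1])))
E
```

```text
bar axis 19.383885076724475 w 0.034834410255803125 0.03415903426655274
bar centre by near end [ 0.5074577  -0.19745916]
[[ 0.6112 -0.0828]
 [ 0.6613 -0.2424]
 [ 0.4014 -0.3233]
 [ 0.3502 -0.1612]]
mould [ 0.50601644 -0.20241656] [np.float64(0.2726), np.float64(0.1673), np.float64(0.2721), np.float64(0.17)] 17.003717415851074
```

```bash
python3 -m inch '[[0.1,-0.01,0.3,0,0,-0.016,1],[0.106,-0.014,0.6,0,0,-0.016,1],[0.106,-0.014,0.8,0,0,-0.016,1],[0.106,-0.014,0.9,0,0,-0.016,1],[0.106,-0.014,0.945,0,0,-0.016,1],[0.106,-0.014,0.945,0,0,-0.016,1],[0.106,-0.014,0.945,0,0,-0.016,0],[0.106,-0.014,0.945,0,0,-0.016,0],[0.106,-0.014,0.945,0,0,-0.016,0],[0.106,-0.014,0.945,0,0,-0.016,0],[0.106,-0.014,0.945,0,0,-0.016,0],[0.106,-0.014,0.945,0,0,-0.016,0]]' 60
python3 - <<'E'
from h import *
go(.49,.02,.15,10)
E
```

```text
clock: 3.02
position: [0.5059, -0.1964, 0.0601]
tool_rot: [3.141, -0.001, 0.34]
force: [-3.0, -0.6, 11.2]
grip_width: 0.035
finger_force: 60.0
pos [ 0.5059 -0.1964  0.0601] rot [ 1.7996e+02 -4.0000e-02  1.9460e+01] t 3.025 -> shift [ 0.2859 -1.0466 -0.4501] rz 0.1051 q7 -1.13 w 0.035 F 59.9832558631897 [-3.  -0.6 11.2]
```

The fingertips would hit the bench at this grip depth, so I'll regrip about 8 mm higher.

```bash
python3 -m inch '[[0,0,0,0,0,0,0.6],[0,0,0,0,0,0,0.6],[0,0,-0.02,0,0,0,0.6],[0,0.005,-0.042,0,0,0,0.6],[0,0.005,-0.042,0,0,0,0.6],[0,0.005,-0.042,0,0,0,0],[0,0.005,-0.042,0,0,0,0],[0,0.005,-0.042,0,0,0,0],[0,0.005,-0.042,0,0,0,0],[0,0,-0.1,0,0,0,0],[0,0,-0.2,0,0,0,0],[0,0,-0.35,0,0,0,0],[0,0,-0.5,0,0,0,0],[0,0,-0.5,0,0,0,0]]' 60
python3 - <<'E'
from h import *
f=grab('wrist'); save(f,'w2.png')
go(.49,.02,.15,10)
E
```

```text
clock: 4.78
position: [0.5065, -0.1965, 0.1616]
tool_rot: [3.139, -0.003, 0.34]
force: [0.1, 0.2, -2.5]
grip_width: 0.0346
finger_force: 60.4
pos [ 0.5059 -0.1964  0.1602] rot [ 1.7994e+02 -7.0000e-02  1.9470e+01] t 4.825 -> shift [ 0.2858 -1.0464  0.0503] rz 0.1053 q7 -1.09 w 0.0345 F 60.38840889930725 [-0.5 -0.7 -1.8]
```

View pics/w2.png

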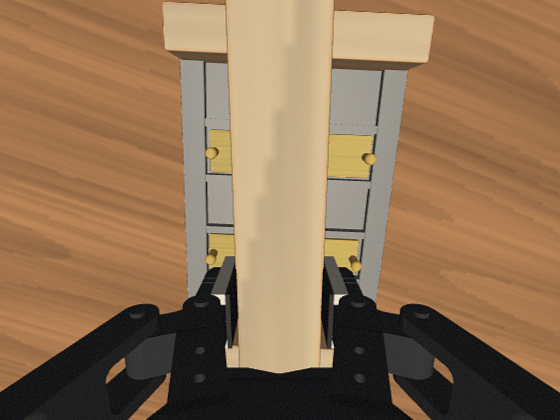

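The bar is held (fingers at (228,300) and (332,300)) and clear of the mould. Next I'll carry it over and lay it between the mould and rack.

```bash
python3 -m inch '[[0.05,-0.13,0,0,0,0.02,0],[0.1,-0.3,0,0,0,0.04,0],[0.15,-0.5,0,0,0,0.06,0],[0.2,-0.7,0,0,0,0.08,0],[0.25,-0.87,0,0,0,0.1,0],[0.286,-0.99,0,0,0,0.105,0],[0.286,-1,0,0,0,0.105,0],[0.286,-1,0,0,0,0.105,0]]' 80
python3 - <<'E'
from h import *
go(.49,.02,.0185,10)
E
```

```text
clock: 5.82
position: [0.4925, 0.0109, 0.1588]
tool_rot: [3.141, 0.001, 0.175]
force: [0.3, 0.4, -1.7]
grip_width: 0.0342
finger_force: 85.4
pos [0.4925 0.0109 0.1588] rot [1.7999e+02 6.0000e-02 1.0020e+01] t 5.825 -> shift [-0.0037 -0.0473  0.7015] rz 0.0002 q7 -1.64 w 0.0342 F 85.41401982307434 [ 0.3  0.4 -1.7]
```

```bash
python3 -m inch '[[0,-0.04,0.15,0,0,0,0],[0,-0.04,0.35,0,0,0,0],[0,-0.04,0.55,0,0,0,0],[0,-0.04,0.63,0,0,0,0],[0,-0.04,0.67,0,0,0,0],[0,-0.04,0.69,0,0,0,0],[0,-0.04,0.7,0,0,0,0],[0,-0.04,0.704,0,0,0,0],[0,-0.04,0.704,0,0,0,0]]' 
python3 - <<'E'
from h import *
go(.49,.02,.0185,10)
E
python3 -m inch '[[0,0,0,0,0,0,0.3],[0,0,0,0,0,0,0.6],[0,0,0,0,0,0,0.8],[0,0,0,0,0,0,0.8],[0,0,-0.2,0,0,0,0.8],[0,0,-0.5,0,0,0,1],[0,0,-0.8,0,0,0,1],[0,0,-1,0,0,0,1],[0,0.3,-1,0,0,0,1],[0,0.6,-1,0,0,0,1],[0,0.9,-1,0,0,0,1],[0,0.9,-1,0,0,0,1],[0,0.9,-1,0,0,0,1]]'
python3 - <<'E'
from h import *
f=grab('top'); save(f,'t3.png'); f=grab('wrist'); save(f,'w3.png')
go(.49,.02,.0185,17)
E
```

```text
clock: 6.95
position: [0.4917, 0.0193, 0.0189]
tool_rot: [3.142, -0.001, 0.175]
force: [0.2, -0.6, -1.6]
grip_width: 0.0345
finger_force: 85.4
pos [0.4917 0.0193 0.0189] rot [ 1.800e+02 -3.000e-02  1.003e+01] t 6.95 -> shift [-0.0075 -0.0051  0.0018] rz 0.0003 q7 -1.72 w 0.0345 F 85.40991425514221 [ 0.2 -0.6 -1.6]
clock: 8.57
position: [0.5226, -0.1577, 0.2183]
tool_rot: [-3.141, 0.0, 0.175]
force: [0.2, 0.3, 0.1]
grip_width: 0.0855
finger_force: 0.0
pos [ 0.5228 -0.1568  0.2185] rot [-179.98   -0.     10.11] t 8.675 -> shift [-0.0064 -0.8989  1.0006] rz -0.0765 q7 -1.27 w 0.0857 F 0.0 [0.7 0.6 0.4]
```

View pics/w3.png

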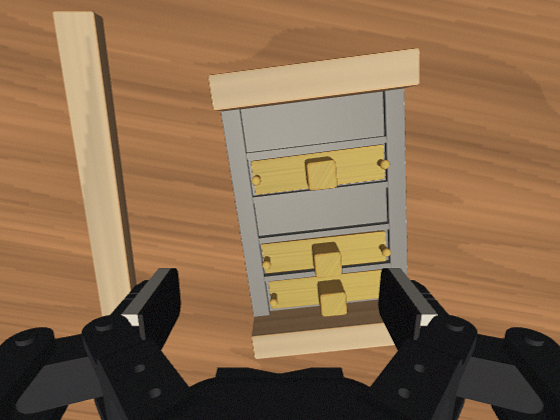

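View pics/t3.png

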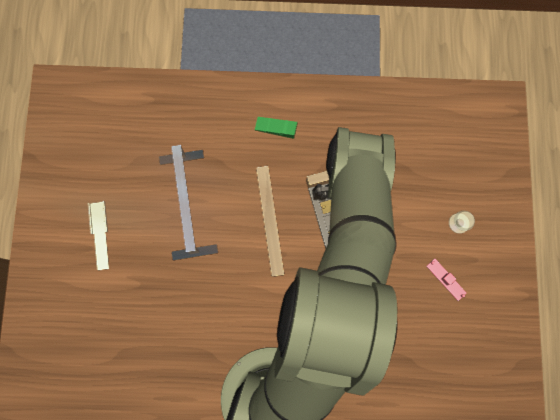

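The bar lies flat on the bench in the open strip (top view, 270,221). The wrist view shows the boss tops near (320,172), (327,258) and (333,293). I'll enlarge these to pick out the boss tops, and take the rack's position from the top picture.

```bash
python3 - <<'E'
from h import *
f=load('w3.png'); c=f['img'][135:325,235:410]
cv2.imwrite('pics/crop3.png',cv2.cvtColor(cv2.resize(c,None,fx=3.1,fy=3.1,interpolation=cv2.INTER_CUBIC),cv2.COLOR_RGB2BGR))
y=np.radians(16.9);u=np.array([np.cos(y),np.sin(y)]); m=np.array([.505,-.2027])
for k in(.044,-.044,-.088):
    p=np.r_[m+u*k,.046]; q=f['R']@p+f['t']; print(k,p.round(4),(q[:2]/q[2]*f['f']+[f['cx'],f['cy']]).round(1), ((q[:2]/q[2]*f['f']+[f['cx'],f['cy']]-[235,135])*3.1).round(0))
c=np.array([ray(f,u,v,.052)[:2] for u,v in((209,77),(418,49),)]);d=c[0]-c[1]; print('far block outer edge',c,np.linalg.norm(d),np.degrees(np.arctan2(-d[0],d[1])), 'mould centre',c.mean(0)-.138*np.array([d[1],-d[0]])/np.linalg.norm(d))
t=load('t3.png')
hsv=cv2.cvtColor(t['img'],cv2.COLOR_RGB2HSV); mm=box(t,165,200,143,256)&(hsv[...,1]<25)&(hsv[...,2]>140)
print('rack',rect(mm,t,.09))
E
```

```text
0.044 [ 0.5471 -0.1899  0.046 ] [321.9 177.2] [269. 131.]
-0.044 [ 0.4629 -0.2155  0.046 ] [329.6 267.2] [293. 410.]
-0.088 [ 0.4208 -0.2283  0.046 ] [333.  307.3] [304. 534.]
far block outer edge [[ 0.61181699 -0.08233632]
 [ 0.66108364 -0.24220736]] 0.1672900219765394 17.127461694717294 mould centre [ 0.50457034 -0.20291262]
rack (array([0.53125708, 0.2569693 ]), [24.926158905029297, 298.4171142578125], 11.165396690368652, 962)
```

View pics/crop3.png

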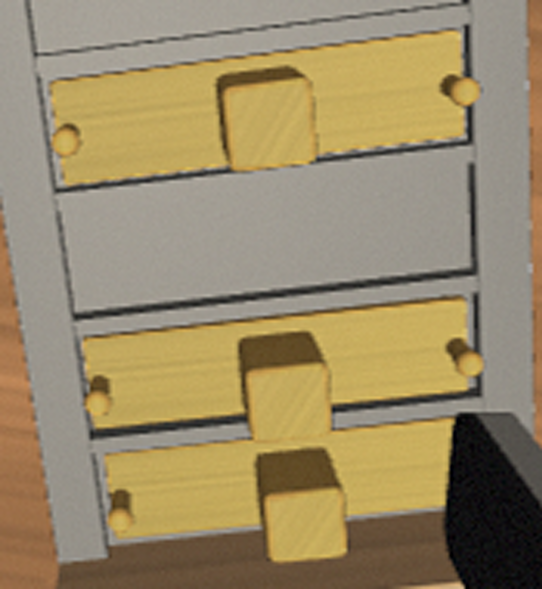

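```bash
python3 - <<'E'
from h import *
f=load('w3.png')
for a,b in((269,124),(288,401),(306,522)):
    p=ray(f,235+a/3.1,135+b/3.1,.046); print(p.round(4)); go(p[0],p[1],.036,17)
E
```

```text
[ 0.549  -0.1894  0.046 ]
pos [ 0.5228 -0.1568  0.2185] rot [-179.98   -0.     10.11] t 8.675 -> shift [0.1003 0.1836 0.9126] rz -0.0765 q7 -1.27 w 0.0857 F 0.0 [0.7 0.6 0.4]
[ 0.4655 -0.2133  0.046 ]
pos [ 0.5228 -0.1568  0.2185] rot [-179.98   -0.     10.11] t 8.675 -> shift [-0.3316  0.2278  0.9125] rz -0.0765 q7 -1.27 w 0.0857 F 0.0 [0.7 0.6 0.4]
[ 0.4253 -0.228   0.046 ]
pos [ 0.5228 -0.1568  0.2185] rot [-179.98   -0.     10.11] t 8.675 -> shift [-0.5428  0.265   0.9125] rz -0.0765 q7 -1.27 w 0.0857 F 0.0 [0.7 0.6 0.4]
```

```bash
python3 -m inch '[[0.05,0.1,0.1,0,0,-0.07,0.6],[0.097,0.183,0.3,0,0,-0.076,0.6],[0.097,0.183,0.5,0,0,-0.076,0.6],[0.097,0.183,0.7,0,0,-0.076,0.6],[0.097,0.183,0.85,0,0,-0.076,0.6],[0.097,0.183,0.912,0,0,-0.076,0.6],[0.097,0.183,0.912,0,0,-0.076,0.6],[0.097,0.183,0.912,0,0,-0.076,0.6],[0.097,0.183,0.912,0,0,-0.076,0],[0.097,0.183,0.912,0,0,-0.076,0],[0.097,0.183,0.912,0,0,-0.076,0],[0.097,0.183,0.912,0,0,-0.076,0],[0.097,0.183,0.912,0,0,-0.076,0]]' 60
python3 - <<'E'
from h import *
go(.5,.0,.0185,17)
E
```

```text
clock: 10.3
position: [0.5488, -0.1908, 0.0372]
tool_rot: [3.141, -0.001, 0.294]
force: [-2.8, 1.4, 11.1]
grip_width: 0.0251
finger_force: 59.9
pos [ 0.5488 -0.1908  0.0372] rot [ 1.7996e+02 -7.0000e-02  1.6860e+01] t 10.3 -> shift [ 0.0432 -0.9839  0.0926] rz -0.0015 q7 -1.17 w 0.0251 F 59.8849081993103 [-2.8  1.4 11.1]
```

```bash
python3 -m inch '[[0,0,-0.05,0,0,0,0],[0,0,-0.15,0,0,0,0],[0,0,-0.35,0,0,0,0],[0,0,-0.6,0,0,0,0],[0,0,-0.8,0,0,0,0],[0,0,-0.9,0,0,0,0],[0,-0.2,-0.92,0,0,0,0],[0,-0.4,-0.92,0,0,0,0],[-0.05,-0.6,-0.92,0,0,0,0],[-0.1,-0.8,-0.92,0,0,0,0],[-0.15,-1,-0.92,0,0,0,0],[-0.15,-1,-0.92,0,0,0,0]]' 80
python3 -m inch '[[0,-0.2,0,0,0,0.03,0],[-0.05,-0.4,0,0,0,0.065,0],[-0.1,-0.6,0,0,0,0.065,0],[-0.15,-0.7,0,0,0,0.065,0],[-0.2,-0.7,0,0,0,0.065,0],[-0.2,-0.7,0,0,0,0.065,0]]'
python3 - <<'E'
from h import *
f=grab('wrist'); save(f,'w4.png')
go(.6046,.2713,.22,11.2)
E
```

```text
clock: 11.8
position: [0.4605, -0.0058, 0.2215]
tool_rot: [3.142, -0.001, 0.298]
force: [-0.1, -0.7, -0.6]
grip_width: 0.0246
finger_force: 79.3
clock: 12.55
position: [0.3827, 0.1134, 0.2206]
tool_rot: [3.141, -0.001, 0.191]
force: [0.8, 0.5, -1.1]
grip_width: 0.0244
finger_force: 82.7
pos [0.3832 0.1135 0.2206] rot [ 1.7998e+02 -5.0000e-02  1.0930e+01] t 12.6 -> shift [ 1.2368 -0.5647  0.0037] rz -0.003 q7 -1.9 w 0.0248 F 82.66525268554688 [ 0.6 -0.5 -1.2]
```

View pics/w4.png

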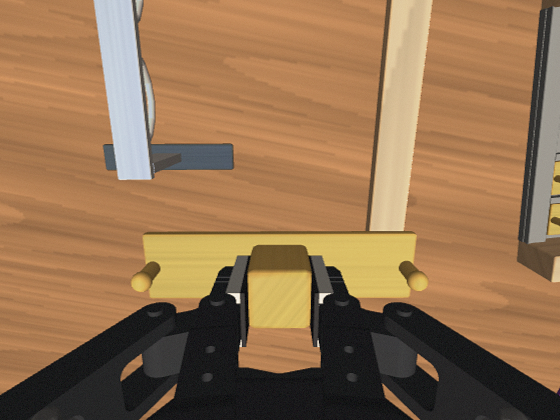

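The plate is held level and square. The rack bar runs from its near end (117–154,179) to (94–131,0). I'll check the rack from these points.

```bash
python3 - <<'E'
from h import *
f=load('w4.png'); a=np.array([ray(f,u,v,.09)[:2] for u,v in((94,0),(131,0),(154,179),(117,180))])
d=(a[0]+a[1]-a[2]-a[3])/2;u=d/np.linalg.norm(d); n=np.array([-u[1],u[0]])
print('yaw',np.degrees(np.arctan2(d[1],d[0])),'w',(a[0]-a[1])@n,(a[3]-a[2])@n,'end',((a[2]+a[3])/2).round(4),'centre',(a[2]+a[3])/2+u*.15)
print('offset of top estimate across', (np.array([.5311,.2567])-(a[2]+a[3])/2)@n)
E
```

```text
yaw 11.471023607616631 w 0.024698210570859115 0.02846861712765885 end [0.385  0.2274] centre [0.5319669  0.25720668]
offset of top estimate across -0.00032415831659919685
```

```bash
python3 -m inch '[[0.15,-0.06,0,0,0,0,0],[0.35,-0.16,0,0,0,0,0],[0.55,-0.26,0,0,0,0,0],[0.75,-0.36,0,0,0,0,0],[0.9,-0.46,0,0,0,0,0],[1,-0.566,0,0,0,0,0],[1,-0.566,0,0,0,0,0],[1,-0.566,0,0,0,0,0]]'
python3 -m inch '[[0.1,0,0,0,0,-0.003,0],[0.2,0,0,0,0,-0.003,0],[0.238,0,0.1,0,0,-0.003,0],[0.238,0,0.25,0,0,-0.003,0],[0.238,0,0.38,0,0,-0.003,0],[0.238,0,0.42,0,0,-0.003,0],[0.238,0,0.42,0,0,-0.003,0]]'
python3 - <<'E'
from h import *
go(.605,.2716,.1205,11.3)
E
```

```text
clock: 13.6
position: [0.5576, 0.2624, 0.2198]
tool_rot: [3.141, 0.001, 0.191]
force: [-0.4, 0.6, -1.7]
grip_width: 0.024
finger_force: 82.7
clock: 14.48
position: [0.6037, 0.2724, 0.1357]
tool_rot: [3.141, 0.001, 0.197]
force: [-0.0, 0.3, -0.4]
grip_width: 0.0246
finger_force: 82.8
pos [0.6037 0.2724 0.1357] rot [1.7998e+02 5.0000e-02 1.1270e+01] t 14.475 -> shift [0.0055 0.0053 0.0761] rz -0.0003 q7 -2.04 w 0.0246 F 82.80311465263367 [-0.   0.3 -0.4]
```

```bash
python3 -m inch '[[0,0.005,0.04,0,0,0,0],[0,0.005,0.06,0,0,0,0],[0,0.005,0.07,0,0,0,0],[0,0.005,0.075,0,0,0,0],[0,0.005,0.077,0,0,0,0],[0,0.005,0.077,0,0,0,0]]'
python3 - <<'E'
from h import *
go(.605,.2716,.1205,11.3)
f=grab('scene'); save(f,'s5.png'); c=f['img'][180:340,270:430]
cv2.imwrite('pics/crop5.png',cv2.cvtColor(cv2.resize(c,None,fx=3.7,fy=3.7,interpolation=cv2.INTER_CUBIC),cv2.COLOR_RGB2BGR))
E
```

```text
clock: 15.22
position: [0.6043, 0.2719, 0.1208]
tool_rot: [-3.142, -0.0, 0.197]
force: [-0.3, -0.5, -2.1]
grip_width: 0.0246
finger_force: 82.8
pos [0.6043 0.2719 0.1208] rot [-1.800e+02 -1.000e-02  1.129e+01] t 15.225 -> shift [0.0032 0.0021 0.0014] rz -0.0001 q7 -2.04 w 0.0246 F 82.80290007591248 [-0.3 -0.5 -2.1]
```

View pics/crop5.png

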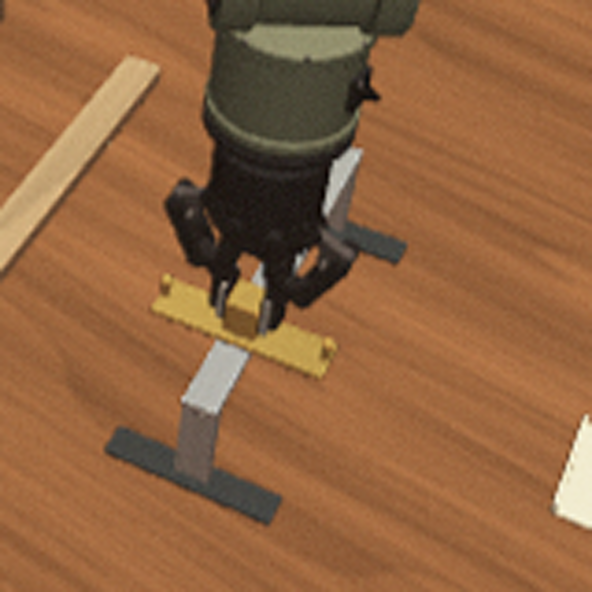

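The plate sits squarely over the bar (crop 245,325), just above contact. I'll lower it the last millimetre until the force changes.

```bash
python3 -m inch '[[0,0,0.004,0,0,0,0],[0,0,0.004,0,0,0,0]]' | grep -E 'pos|force'; python3 -m inch '[[0,0,0.004,0,0,0,0],[0,0,0.004,0,0,0,0]]' | grep -E 'pos|force'
```

```text
position: [0.6042, 0.2719, 0.1198]
force: [-0.0, -0.1, -1.2]
finger_force: 82.8
position: [0.6043, 0.2719, 0.1193]
force: [-1.3, 0.0, 2.4]
finger_force: 83.5
```

Contact shows at TCP z 0.1193. I'll release, raise straight up, and look.

```bash
python3 -m inch '[[0,0,0,0,0,0,0.15],[0,0,0,0,0,0,0.3],[0,0,0,0,0,0,0.45],[0,0,0,0,0,0,0.5],[0,0,0,0,0,0,0.5],[0,0,0,0,0,0,0.5],[0,0,-0.1,0,0,0,0.5],[0,0,-0.3,0,0,0,0.5],[0,0,-0.5,0,0,0,0.5],[-0.2,0,-0.55,0,0,0,0.5],[-0.4,0,-0.55,0,0,0,0.5],[-0.6,0,-0.55,0,0,0,0.5],[-0.6,0,-0.55,0,0,0,0.5]]'
python3 - <<'E'
from h import *
f=grab('wrist'); save(f,'w6.png')
go(.4655,-.2133,.22,17)
E
```

```text
clock: 17.4
position: [0.4849, 0.2482, 0.231]
tool_rot: [-3.142, -0.001, 0.198]
force: [1.2, 0.5, 1.0]
grip_width: 0.0428
finger_force: 0.0
pos [0.4864 0.2485 0.2309] rot [-1.7998e+02 -1.1000e-01  1.1320e+01] t 17.45 -> shift [-0.5557  2.2436  0.0525] rz -0.0632 q7 -2.08 w 0.0427 F 0.0 [ 0.3 -0.5  0.3]
```

View pics/w6.png

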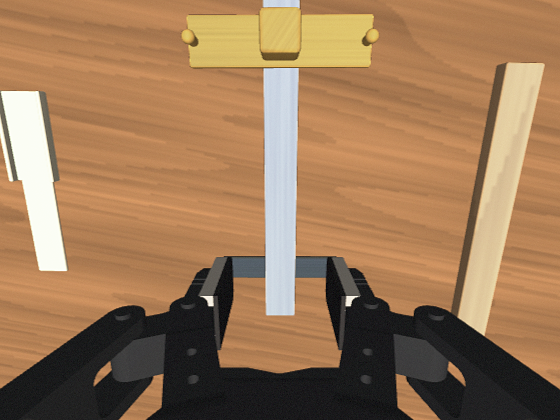

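Plate 1 sits centred and square across the bar (plate 188–373, bar centre 281). On to the second plate.

```bash
python3 -m inch '[[-0.06,0.25,0,0,0,0,0.6],[-0.12,0.5,0,0,0,0,0.6],[-0.18,0.75,0,0,0,0,0.6],[-0.24,1,0,0,0,0,0.6]]' >/dev/null; python3 -m inch '[[-0.06,0.25,0,0,0,0,0.6],[-0.12,0.5,0,0,0,0,0.6],[-0.18,0.75,0,0,0,0,0.6],[-0.24,1,0,0,0,0,0.6],[-0.25,1,0,0,0,-0.063,0.6],[-0.25,1,0,0,0,-0.063,0.6],[-0.25,1,0,0,0,-0.063,0.6]]'
python3 - <<'E'
from h import *
go(.465,-.2138,.036,17)
E
```

```text
clock: 18.82
position: [0.4693, -0.1627, 0.2294]
tool_rot: [3.142, -0.001, 0.294]
force: [0.6, 0.8, 0.1]
grip_width: 0.0512
finger_force: 0.0
pos [ 0.4693 -0.1627  0.2294] rot [ 1.800e+02 -3.000e-02  1.687e+01] t 18.825 -> shift [-0.0951  0.238   0.9669] rz -0.0014 q7 -1.13 w 0.0512 F 0.0 [0.6 0.8 0.1]
```

```bash
python3 -m inch '[[-0.05,0.12,0.1,0,0,0,0.6],[-0.095,0.238,0.3,0,0,0,0.6],[-0.095,0.238,0.5,0,0,0,0.6],[-0.095,0.238,0.7,0,0,0,0.6],[-0.095,0.238,0.88,0,0,0,0.6],[-0.095,0.238,0.965,0,0,0,0.6],[-0.095,0.238,0.965,0,0,0,0.6],[-0.095,0.238,0.965,0,0,0,0.6],[-0.095,0.238,0.965,0,0,0,0],[-0.095,0.238,0.965,0,0,0,0],[-0.095,0.238,0.965,0,0,0,0],[-0.095,0.238,0.965,0,0,0,0],[-0.095,0.238,0.965,0,0,0,0]]' 80
python3 -m inch '[[0,0,-0.05,0,0,0,0],[0,0,-0.15,0,0,0,0],[0,0,-0.35,0,0,0,0],[0,0,-0.6,0,0,0,0],[0,0,-0.8,0,0,0,0],[0,0,-0.92,0,0,0,0],[0,-0.1,-0.92,0,0,0,0],[0,-0.25,-0.92,0,0,0,0],[0,-0.45,-0.92,0,0,0,0],[0,-0.65,-0.92,0,0,0,0],[0,-0.85,-0.92,0,0,0,0],[0,-1,-0.92,0,0,0,0],[0,-1,-0.92,0,0,0,0],[0,-1,-0.92,0,0,0,0]]'
python3 - <<'E'
from h import *
go(.5315,.2568,.22,11.3)
E
```

```text
clock: 20.45
position: [0.465, -0.2144, 0.0373]
tool_rot: [3.141, -0.001, 0.296]
force: [-2.3, 1.2, 16.5]
grip_width: 0.0247
finger_force: 79.2
clock: 22.2
position: [0.4057, -0.023, 0.2199]
tool_rot: [3.142, 0.001, 0.296]
force: [-0.0, -0.0, -0.8]
grip_width: 0.0245
finger_force: 79.0
pos [ 0.4057 -0.023   0.2199] rot [1.800e+02 3.000e-02 1.697e+01] t 22.2 -> shift [ 1.0099 -1.1543 -0.0014] rz 0.063 q7 -1.45 w 0.0245 F 78.95367980003357 [-0.  -0.  -0.8]
```

```bash
python3 -m inch '[[0.13,-0.15,0,0,0,0.02,0],[0.28,-0.32,0,0,0,0.04,0],[0.43,-0.49,0,0,0,0.063,0],[0.58,-0.66,0,0,0,0.063,0],[0.73,-0.83,0,0,0,0.063,0],[0.87,-1,0,0,0,0.063,0],[0.95,-1,0,0,0,0.063,0],[1,-1,0,0,0,0.063,0],[1,-1,0,0,0,0.063,0],[1,-1,0,0,0,0.063,0]]'
python3 - <<'E'
from h import *
go(.5315,.257,.119,11.3)
E
```

```text
clock: 23.45
position: [0.5388, 0.226, 0.2201]
tool_rot: [3.141, 0.0, 0.196]
force: [-0.7, -0.3, -1.2]
grip_width: 0.0247
finger_force: 79.1
pos [0.5388 0.226  0.2201] rot [1.7998e+02 2.0000e-02 1.1240e+01] t 23.45 -> shift [-0.0054 -0.1594  0.5052] rz -0.0007 q7 -2.02 w 0.0247 F 79.05763149261475 [-0.7 -0.3 -1.2]
```

```bash
python3 -m inch '[[-0.005,-0.08,0,0,0,0,0],[-0.005,-0.16,0.1,0,0,0,0],[-0.005,-0.16,0.25,0,0,0,0],[-0.005,-0.16,0.38,0,0,0,0],[-0.005,-0.16,0.44,0,0,0,0],[-0.005,-0.16,0.48,0,0,0,0],[-0.005,-0.16,0.49,0,0,0,0],[-0.005,-0.16,0.496,0,0,0,0],[-0.005,-0.16,0.496,0,0,0,0]]' | grep -E 'pos|force|rot'; python3 -m inch '[[0,0,0.004,0,0,0,0],[0,0,0.004,0,0,0,0]]' | grep -E 'pos|force'; python3 -m inch '[[0,0,0.004,0,0,0,0],[0,0,0.004,0,0,0,0]]' | grep -E 'pos|force'
```

```text
position: [0.5321, 0.258, 0.1214]
tool_rot: [-3.141, -0.001, 0.197]
force: [0.0, 0.4, -1.5]
finger_force: 79.0
position: [0.5319, 0.2579, 0.1202]
force: [0.2, 0.0, -2.1]
finger_force: 79.0
position: [0.5319, 0.2579, 0.1194]
force: [-0.1, -0.5, 0.5]
finger_force: 79.3
```

```bash
python3 -m inch '[[0,0,0.002,0,0,0,0.15],[0,0,0.002,0,0,0,0.3],[0,0,0,0,0,0,0.45],[0,0,0,0,0,0,0.5],[0,0,0,0,0,0,0.5],[0,0,-0.1,0,0,0,0.5],[0,0,-0.3,0,0,0,0.5],[0,0,-0.5,0,0,0,0.5],[-0.2,0,-0.55,0,0,0,0.5],[-0.4,0,-0.55,0,0,0,0.5],[-0.4,0,-0.55,0,0,0,0.5]]'
python3 - <<'E'
from h import *
f=grab('wrist'); save(f,'w7.png')
for k in('w6.png','w7.png'):
    f=load(k); h=cv2.cvtColor(f['img'],cv2.COLOR_RGB2HSV); m=(h[...,0]>18)&(h[...,0]<28)&(h[...,1]>105)&(h[...,2]>100); m[230:]=0
    n,l,s,c=cv2.connectedComponentsWithStats(m.astype(np.uint8)); print([(x.tolist(),cc.round(0)) for x,cc in zip(s[1:],c[1:]) if x[4]>800])
go(.4245,-.2282,.22,17)
E
```

```text
clock: 26.45
position: [0.4516, 0.242, 0.2298]
tool_rot: [3.141, -0.0, 0.198]
force: [0.8, -0.2, -0.8]
grip_width: 0.0425
finger_force: 0.0
[([182, 7, 197, 61, 9961], array([280.,  39.]))]
[([185, 0, 191, 15, 2485], array([279.,   7.])), ([185, 77, 189, 49, 8496], array([279., 101.]))]
pos [0.4531 0.2423 0.2298] rot [-1.800e+02 -5.000e-02  1.132e+01] t 26.5 -> shift [-0.6019  2.2787  0.0486] rz -0.0631 q7 -2.12 w 0.0429 F 0.0 [0.9 0.2 0.5]
```

View pics/w7.png

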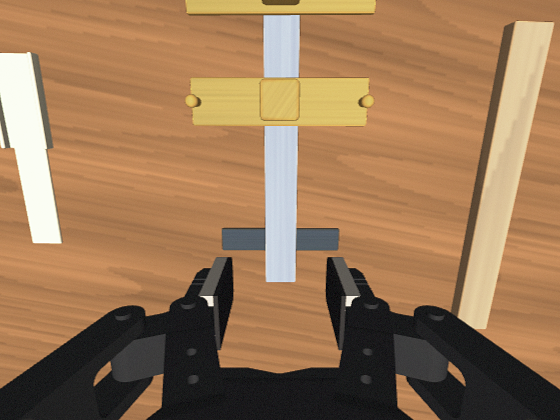

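Plates 1 (row 7) and 2 (280,101) are balanced on the bar, level and centred. Third plate next.

```bash
python3 -m inch '[[-0.05,0.25,0,0,0,0,0.6],[-0.1,0.5,0,0,0,0,0.6],[-0.15,0.75,0,0,0,0,0.6],[-0.2,1,0,0,0,0,0.6]]' >/dev/null; python3 -m inch '[[-0.06,0.25,0,0,0,0,0.6],[-0.12,0.5,0,0,0,0,0.6],[-0.18,0.75,0,0,0,0,0.6],[-0.24,1,0,0,0,0,0.6],[-0.25,1,0,0,0,-0.063,0.6],[-0.25,1,0,0,0,-0.063,0.6],[-0.25,1,0,0,0,-0.063,0.6]]'
python3 - <<'E'
from h import *
f=grab('wrist'); save(f,'w8.png')
go(.4245,-.2275,.036,17)
E
```

```text
clock: 27.88
position: [0.4439, -0.1673, 0.2292]
tool_rot: [-3.141, -0.0, 0.294]
force: [-0.2, -0.2, 0.2]
grip_width: 0.0512
finger_force: 0.0
pos [ 0.4438 -0.1671  0.2293] rot [-1.7999e+02 -1.0000e-02  1.6910e+01] t 27.925 -> shift [-0.1804  0.2608  0.9663] rz -0.001 q7 -1.11 w 0.0511 F 0.0 [ 0.  -0.  -0.8]
```

```bash
python3 -m inch '[[-0.1,0.14,0.1,0,0,0,0.6],[-0.185,0.262,0.3,0,0,0,0.6],[-0.185,0.262,0.5,0,0,0,0.6],[-0.185,0.262,0.7,0,0,0,0.6],[-0.185,0.262,0.88,0,0,0,0.6],[-0.185,0.262,0.965,0,0,0,0.6],[-0.185,0.262,0.965,0,0,0,0.6],[-0.185,0.262,0.965,0,0,0,0.6],[-0.185,0.262,0.965,0,0,0,0],[-0.185,0.262,0.965,0,0,0,0],[-0.185,0.262,0.965,0,0,0,0],[-0.185,0.262,0.965,0,0,0,0],[-0.185,0.262,0.965,0,0,0,0]]' 80
python3 -m inch '[[0,0,-0.05,0,0,0,0],[0,0,-0.15,0,0,0,0],[0,0,-0.35,0,0,0,0],[0,0,-0.6,0,0,0,0],[0,0,-0.8,0,0,0,0],[0,0,-0.92,0,0,0,0],[0.1,-0.1,-0.92,0,0,0,0],[0.2,-0.25,-0.92,0,0,0,0],[0.3,-0.45,-0.92,0,0,0,0],[0.3,-0.65,-0.92,0,0,0,0],[0.3,-0.85,-0.92,0,0,0,0],[0.3,-1,-0.92,0,0,0,0],[0.3,-1,-0.92,0,0,0,0],[0.3,-1,-0.92,0,0,0,0]]'
python3 - <<'E'
from h import *
go(.458,.242,.22,11.3)
E
```

```text
clock: 29.55
position: [0.4237, -0.2287, 0.0373]
tool_rot: [3.141, -0.001, 0.296]
force: [-2.1, 1.1, 16.2]
grip_width: 0.0245
finger_force: 79.1
clock: 31.3
position: [0.4225, -0.0202, 0.2207]
tool_rot: [3.141, -0.001, 0.296]
force: [0.7, 0.3, -1.2]
grip_width: 0.0246
finger_force: 78.8
pos [ 0.4225 -0.0202  0.2207] rot [ 1.7997e+02 -3.0000e-02  1.6930e+01] t 31.3 -> shift [ 0.5517 -1.2025  0.0035] rz 0.0626 q7 -1.46 w 0.0246 F 78.79287600517273 [ 0.7  0.3 -1.2]
```

```bash
python3 -m inch '[[0.07,-0.15,0,0,0,0.02,0],[0.15,-0.32,0,0,0,0.04,0],[0.23,-0.49,0,0,0,0.063,0],[0.3,-0.66,0,0,0,0.063,0],[0.38,-0.83,0,0,0,0.063,0],[0.46,-1,0,0,0,0.063,0],[0.55,-1,0,0,0,0.063,0],[0.55,-1,0,0,0,0.063,0],[0.55,-1,0,0,0,0.063,0]]'
python3 - <<'E'
from h import *
go(.458,.2422,.119,11.3)
E
```

```text
clock: 32.42
position: [0.4692, 0.2026, 0.2202]
tool_rot: [3.141, 0.001, 0.196]
force: [0.1, -1.0, -1.4]
grip_width: 0.0252
finger_force: 78.9
pos [0.4692 0.2026 0.2202] rot [1.7998e+02 3.0000e-02 1.1210e+01] t 32.425 -> shift [-0.0161 -0.205   0.5058] rz -0.0011 q7 -2.05 w 0.0252 F 78.92168641090393 [ 0.1 -1.  -1.4]
```

```bash
python3 -m inch '[[-0.016,-0.1,0,0,0,0,0],[-0.016,-0.203,0.1,0,0,0,0],[-0.016,-0.203,0.25,0,0,0,0],[-0.016,-0.203,0.38,0,0,0,0],[-0.016,-0.203,0.44,0,0,0,0],[-0.016,-0.203,0.48,0,0,0,0],[-0.016,-0.203,0.49,0,0,0,0],[-0.016,-0.203,0.496,0,0,0,0],[-0.016,-0.203,0.496,0,0,0,0]]' | grep -E 'pos|force|rot'; python3 -m inch '[[0,0,0.004,0,0,0,0],[0,0,0.004,0,0,0,0]]' | grep -E 'pos|force|width'; python3 -m inch '[[0,0,0.004,0,0,0,0],[0,0,0.004,0,0,0,0]]' | grep -E 'pos|force'
```

```text
position: [0.4584, 0.243, 0.1215]
tool_rot: [-3.141, -0.001, 0.197]
force: [-0.2, -0.6, -1.1]
finger_force: 78.9
position: [0.4582, 0.2429, 0.1204]
force: [-0.8, 0.1, -1.3]
grip_width: 0.0244
finger_force: 78.9
position: [0.4581, 0.2429, 0.1195]
force: [0.6, 0.5, -1.4]
finger_force: 78.9
```

```bash
python3 -m inch '[[0,0,0.003,0,0,0,0],[0,0,0.003,0,0,0,0]]' | grep -E 'pos|force|width'; python3 -m inch '[[0,0,0.001,0,0,0,0.15],[0,0,0.001,0,0,0,0.3],[0,0,0,0,0,0,0.45],[0,0,0,0,0,0,0.5],[0,0,0,0,0,0,0.5],[0,0,-0.1,0,0,0,0.5],[0,0,-0.3,0,0,0,0.5],[0,0,-0.5,0,0,0,0.5],[0,0.3,-0.55,0,0,0,0.5],[0,0.6,-0.55,0,0,0,0.5],[0,0.9,-0.55,0,0,0,0.5],[0,1,-0.55,0,0,0,0.5],[0,1,-0.55,0,0,0,0.5]]'
python3 - <<'E'
from h import *
f=grab('top'); save(f,'t9.png'); f=grab('scene'); save(f,'s9.png')
go(.49,.02,.0185,10)
E
```

```text
position: [0.4582, 0.2429, 0.1193]
force: [-3.3, -1.4, 10.9]
grip_width: 0.0246
finger_force: 80.6
clock: 35.92
position: [0.4975, 0.0452, 0.2288]
tool_rot: [3.141, 0.0, 0.194]
force: [-0.3, 0.2, 0.4]
grip_width: 0.0433
finger_force: 0.0
pos [0.4972 0.0475 0.2289] rot [-179.97    0.     11.31] t 36.025 -> shift [-0.0623  0.1284  1.0518] rz 0.0146 q7 -1.71 w 0.0422 F 0.0 [-0.3 -0.  -0.1]
```

View pics/s9.png

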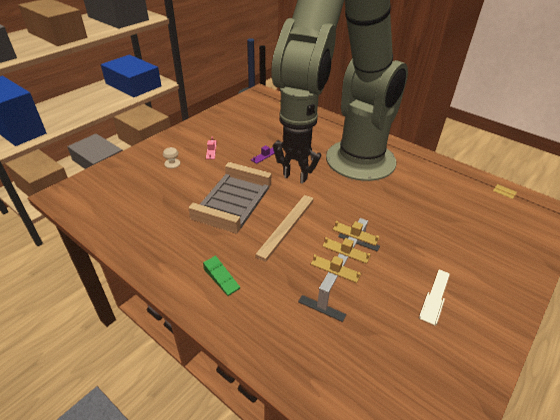

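All three plates are balanced on the rack (330–380, 230–270), the mould is empty, and the bar lies at (286,227). I'll re-measure the bar with the wrist and scene cameras, since it may have been nudged.

```bash
python3 -m inch '[[-0.2,0.1,-0.1,0,0,0,0.8],[-0.4,0.1,-0.1,0,0,0,0.8],[-0.4,0.1,-0.1,0,0,0,0.8],[-0.4,0.1,-0.1,0,0,0,0.8]]' >/dev/null; python3 - <<'E'
from h import *
w=grab('wrist'); save(w,'w10.png'); s=load('s9.png')
h=cv2.cvtColor(w['img'],cv2.COLOR_RGB2HSV); m=(h[...,0]>14)&(h[...,0]<23)&(h[...,1]<110)&(h[...,1]>50)&(h[...,2]>150)
print('wrist',rect(m,w,.018))
h=cv2.cvtColor(s['img'],cv2.COLOR_RGB2HSV); m=(h[...,0]>14)&(h[...,0]<23)&(h[...,1]<110)&(h[...,1]>50)&(h[...,2]>150)&box(s,250,325,190,265)
print('scene',rect(m,s,.018))
go(.49,.02,.0185,10)
E
```

```text
wrist (array([0.46519678, 0.0161708 ]), [35.11923599243164, 266.76373291015625], 9.952072143554688, 8978)
scene (array([0.49003784, 0.01721258]), [33.31929397583008, 317.746337890625], 9.999451637268066, 699)
pos [0.4234 0.0124 0.249 ] rot [-1.7999e+02 -3.0000e-02  1.1370e+01] t 36.575 -> shift [0.3334 0.0289 1.1526] rz 0.0152 q7 -1.62 w 0.0684 F 0.0 [-0.1 -0.3  0.9]
```

View pics/w10.png

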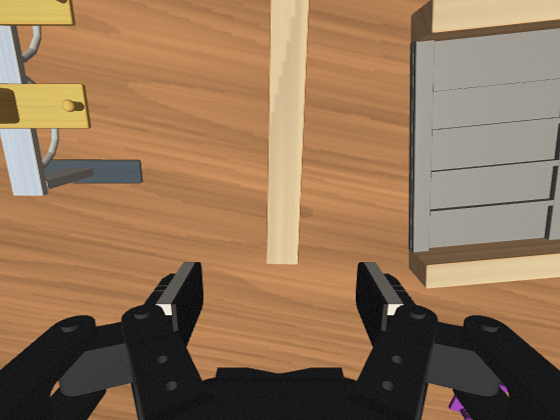

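The wrist view shows the bar undisturbed (270–308, near end row 264), centred near (0.4915, 0.020) at 10°. Regrasping it now.

```bash
python3 -m inch '[[0.17,0.015,0.1,0,0,0.0152,0.8],[0.34,0.029,0.3,0,0,0.0152,0.8],[0.34,0.029,0.5,0,0,0.0152,0.8],[0.34,0.029,0.6,0,0,0.0152,0.8],[0.34,0.029,0.6,0,0,0.0152,0.8],[0.34,0.029,0.6,0,0,0.0152,0.8]]' >/dev/null
python3 - <<'E'
from h import *
go(.4915,.020,.0192,10)
E
```

```text
pos [0.4912 0.0195 0.1295] rot [-1.7999e+02 -4.0000e-02  9.9400e+00] t 37.325 -> shift [ 0.0015 -0.002   0.5516] rz -0.0007 q7 -1.74 w 0.0686 F 0.0 [ 0.7 -0.2  0.9]
```

```bash
python3 -m inch '[[0,0,0.2,0,0,0,0.8],[0,0,0.4,0,0,0,0.8],[0,0,0.5,0,0,0,0.8],[0,0,0.54,0,0,0,0.8],[0,0,0.55,0,0,0,0.8],[0,0,0.55,0,0,0,0.8],[0,0,0.55,0,0,0,0],[0,0,0.55,0,0,0,0],[0,0,0.55,0,0,0,0],[0,0,0.55,0,0,0,0],[0,0,0.55,0,0,0,0],[0,0,0.55,0,0,0,0]]' 80
python3 -m inch '[[0,0,-0.05,0,0,0,0],[0,0,-0.15,0,0,0,0],[0,0,-0.35,0,0,0,0],[0,0,-0.55,0,0,0,0],[0,0,-0.7,0,0,0,0],[0,0,-0.7,0,0,0,0],[0,0,-0.7,0,0,0,0]]'
python3 - <<'E'
from h import *
go(.505,-.2027,.16,17)
E
```

```text
clock: 38.83
position: [0.4909, 0.0191, 0.0197]
tool_rot: [3.141, -0.001, 0.173]
force: [-4.1, -0.3, 16.5]
grip_width: 0.0344
finger_force: 79.2
clock: 39.7
position: [0.4903, 0.019, 0.1586]
tool_rot: [3.142, 0.0, 0.173]
force: [-0.6, 0.3, -1.8]
grip_width: 0.0336
finger_force: 80.9
pos [0.4903 0.019  0.1586] rot [1.80e+02 2.00e-02 9.91e+00] t 39.7 -> shift [-0.1184  1.1044 -0.0068] rz -0.0788 q7 -1.72 w 0.0336 F 80.93436241149902 [-0.6  0.3 -1.8]
```

```bash
python3 -m inch '[[-0.02,0.15,0,0,0,-0.02,0],[-0.04,0.32,0,0,0,-0.04,0],[-0.06,0.5,0,0,0,-0.06,0],[-0.08,0.68,0,0,0,-0.078,0],[-0.1,0.86,0,0,0,-0.079,0],[-0.12,1,0,0,0,-0.079,0],[-0.12,1,0,0,0,-0.079,0],[-0.12,1,0,0,0,-0.079,0]]'
python3 - <<'E'
from h import *
f=grab('wrist'); save(f,'w11.png')
go(.505,-.2027,.0717,17)
E
```

```text
clock: 40.7
position: [0.5011, -0.1812, 0.1581]
tool_rot: [-3.14, 0.001, 0.298]
force: [-0.6, 0.2, -1.6]
grip_width: 0.0341
finger_force: 80.9
pos [ 0.5012 -0.181   0.1583] rot [-1.7994e+02  5.0000e-02  1.7090e+01] t 40.75 -> shift [-0.0134  0.1099  0.4328] rz 0.001 q7 -1.21 w 0.0339 F 80.87494254112244 [-0.8 -1.  -1. ]
```

View pics/w11.png

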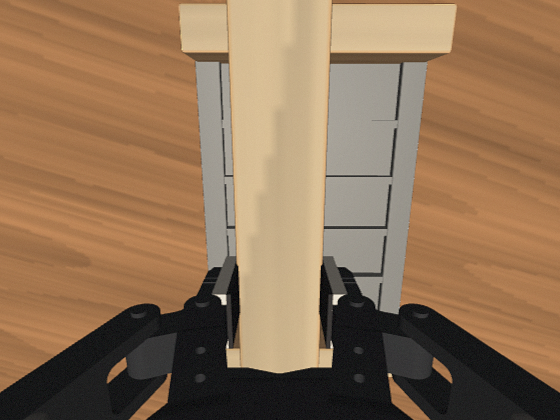

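The bar is held straight, parallel to the mould and just left of its middle. I'll shift it over and lower it.

```bash
python3 -m inch '[[-0.01,0.06,0,0,0,0,0],[-0.013,0.11,0.1,0,0,0,0],[-0.013,0.11,0.22,0,0,0,0],[-0.013,0.11,0.32,0,0,0,0],[-0.013,0.11,0.38,0,0,0,0],[-0.013,0.11,0.41,0,0,0,0],[-0.013,0.11,0.42,0,0,0,0],[-0.013,0.11,0.42,0,0,0,0]]'; python3 -m inch '[[0,0,0.005,0,0,0,0],[0,0,0.005,0,0,0,0]]' | grep -E 'pos|force'; python3 -m inch '[[0,0,0.004,0,0,0,0],[0,0,0.004,0,0,0,0]]' | grep -E 'pos|force'
python3 - <<'E'
from h import *
go(.505,-.2027,.0717,17)
E
```

```text
clock: 41.75
position: [0.5056, -0.2039, 0.0752]
tool_rot: [3.141, -0.0, 0.297]
force: [-0.0, 0.0, -1.1]
grip_width: 0.0338
finger_force: 80.9
position: [0.5055, -0.2039, 0.0741]
force: [0.4, -0.4, -0.9]
finger_force: 80.9
position: [0.5053, -0.2038, 0.0731]
force: [-0.1, -0.6, -0.9]
finger_force: 80.9
pos [ 0.5053 -0.2038  0.0731] rot [-180.      0.     17.02] t 42.25 -> shift [ 0.     -0.006   0.0069] rz 0.0003 q7 -1.21 w 0.0337 F 80.88572859764099 [-0.1 -0.6 -0.9]
```

```bash
python3 -m inch '[[0,-0.005,0.005,0,0,0,0],[0,-0.005,0.005,0,0,0,0]]' | grep -E 'pos|force'; python3 -m inch '[[0,0,0.003,0,0,0,0],[0,0,0.003,0,0,0,0]]' | grep -E 'pos|force';  python3 -m inch '[[0,0,0.002,0,0,0,0],[0,0,0.002,0,0,0,0]]' | grep -E 'pos|force'
```

```text
position: [0.505, -0.2027, 0.072]
force: [0.0, -0.8, -1.4]
finger_force: 80.9
position: [0.5051, -0.2028, 0.0718]
force: [-2.2, 1.1, 6.4]
finger_force: 81.9
position: [0.5051, -0.2028, 0.0718]
force: [-5.0, 2.4, 15.1]
finger_force: 83.0
```

Contact. I'll release, rise, and step back clear to check.

```bash
python3 -m inch '[[0,0,0,0,0,0,0.3],[0,0,0,0,0,0,0.6],[0,0,0,0,0,0,0.8],[0,0,0,0,0,0,0.8],[0,0,-0.1,0,0,0,0.8],[0,0,-0.3,0,0,0,0.8],[0,0,-0.6,0,0,0,0.8],[0,0,-0.9,0,0,0,0.8],[-0.2,0.2,-0.9,0,0,0,1],[-0.4,0.5,-0.9,0,0,0,1],[-0.4,0.8,-0.9,0,0,0,1],[-0.4,1,-0.9,0,0,0,1],[-0.4,1,-0.9,0,0,0,1]]' >/dev/null
python3 -m inch '[[-0.1,0.3,0,0,0,0,1],[-0.3,0.6,0,0,0,0,1],[-0.5,0.9,0,0,0,0,1],[-0.5,1,0,0,0,0,1],[-0.5,1,0,0,0,0,1],[-0.5,1,0,0,0,0,1]]'
python3 - <<'E'
from h import *
f=grab('top'); save(f,'t12.png'); P=cloud(f); Z=P[...,2]
print('bar',rect(box(f,290,410,150,280)&(abs(Z-.070)<.007),f,.070))
E
```

```text
clock: 45.38
position: [0.4507, -0.6368, 0.2508]
tool_rot: [-3.141, -0.0, 0.298]
force: [-0.5, 1.3, -0.1]
grip_width: 0.0856
finger_force: 0.0
bar (array([ 0.50259384, -0.20149352]), [37.710227966308594, 319.3826599121094], 17.04079246520996, 1442)
```

View pics/t12.png

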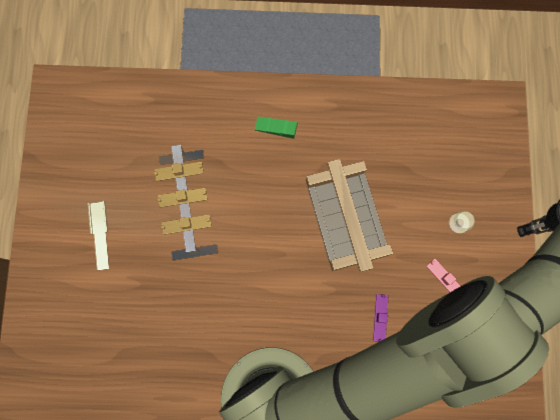

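The top view shows three plates across the rack (179,171; 183,197; 186,223). The bar is back on the mould's end blocks (350,215), and the bystanders haven't moved. Handing in.

```bash
python3 -m inch '[[0,0,0,0,0,0,1],[0,0,0,0,0,0,1]]' >/dev/null; python3 -c "
from workcell import bot
print(bot.job_done())"
```

```text
the job is handed in; nothing more can be done
None
```

I handed the job in at about 46 s on the robot's clock: all three brass plates in the mould are balanced across the rack, the hold-down bar is back on the end blocks within about 2 mm of centre, and the bystanders and look-alikes were not touched.

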